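# Tip the bezel bracket up against the coin box

## Task

Clear the relay base away from in front of the stop strip, leaving it standing flat on the bench past either end of the strip. Then lean the steel bezel bracket against the coin box: plain foot end down on the bench against the stop strip, on the side away from the box and wholly within the strip's length, square to the box, head resting on the box, folded tab facing away from the box. Leave everything else on the bench where it is.

Things in the scene. Friction and masses are not known exactly. Their poses are not given: they have to be found in the camera images.
- coin_box: Grey sheet-metal coin box with a brass spring latch on one end, fixed to the bench, 240 (own x) x 160 (own y) x 230 mm high. Origin: centre of its underside. Its flat side at own y = -80 mm is the wall to lean against; own -y points away from that wall over the open bench. Place and yaw vary.
- stop: Dark steel stop strip screwed to the bench, parallel to the coin box's leaning side: 110 mm long (own x), 12 mm wide (own y), 10 mm high. Origin: centre of its underside. Own +y points to the coin box. Its outer face (own y = -6 mm), which the bracket's foot goes against, is 50 to 66 mm from the box's side.
- bracket: Steel bezel bracket, 0.3-0.45 kg: flat strip 200 x 50 x 5 mm lying with its foot on the bench, rising to its head at 13.6 deg, propped by a folded cross tab. Origin: middle of the foot's lower edge; as it lies, own x is level, foot to head; z up. Centre of mass about 106 mm from the foot. Leaning, its top face touches the box and the foot naturally stands 2 to 8 mm off the stop.
- head (a point): Middle of the lower edge of the bracket's head end, 200 mm from the foot along the strip; as the bracket lies it is 47 mm above the bench, and 59 mm of strip overhang the tab.
- relay_base: Tan bakelite relay base, a block 70 (own x) x 56 (own y) x 36 mm high with a round socket on top (up to 40 mm high), about 0.2 kg, loose. Origin: centre of its underside. It starts on the bench in front of the stop.
- diffuser_a: Green glass light diffuser, a dome 80 mm across and 34 mm high, loose; stays where it is. Origin: centre of its underside.
- diffuser_b: A second, identical green glass diffuser dome, 80 mm across and 34 mm high, loose; stays where it is. Origin: centre of its underside.
- grille: Black plastic speaker grille, 120 x 120 x 13 mm, lying flat, loose; stays where it is. Origin: centre of its underside.
- joystick: Arcade joystick, plate 80 (own x) x 60 mm with a black ball top, 78 mm high, loose; stays where it is. Origin: centre of its underside.
- screwdriver: Screwdriver 180 mm long lying along its own x, loose; stays where it is. Origin near its middle.
- tin: Plain closed tin, 66 mm across, 70 mm high, loose; stays where it is. Origin: centre of its underside.
- tab_tip (a point): Middle of the free lower edge of the bracket's folded tab (50 wide, 5 thick, 34 mm high, upright as the bracket lies); then on the bench, 141 mm from the foot.

How it is judged:
At the end, for the whole second after the job is handed in: Bracket at rest: foot down, within 20 mm of the stop's outer face, 35 mm of its middle; head over 165 mm high, within 20 mm of the box; square within 8 degrees; tab outward. Relay base flat on the bench, centre at least 80 mm along from the stop's middle ((x of relay_base in the frame of stop above 0.08 m or x of relay_base in the frame of stop below -0.08 m) and angle between relay_base's own z axis and vertical below 0.1 rad and height (world z) of relay_base below 0.006 m and height (world z) of head above 0.165 m and y of head in the frame of coin_box between -0.1 and -0.075 m and height (world z) of bracket below 0.008 m and y of bracket in the frame of stop between -0.026 and 0 m and x of bracket in the frame of stop between -0.035 and 0.035 m and angle between the y axis of bracket and the x axis of stop, either way round below 0.14 rad and y of tab_tip in the frame of coin_box below -0.115 m and linear speed of each of bracket, relay_base below 0.02 m/s and angular speed of bracket below 0.1 rad/s); the robot touches nothing.
It fails at once if a glass diffuser was shifted by more than 25 mm (distance of any of diffuser_a, diffuser_b from where it was at the start of the episode above 0.025 m).
It fails at once if another bystander was shifted by more than 30 mm (distance of any of grille, joystick, screwdriver, tin from where it was at the start of the episode above 0.03 m).
It also fails if it takes over 72 s, if anything falls off the work surface, if the arm or the gripper's body presses on something with over 40 N, if the wrist force passes 120 N, or if a joint passes its speed limit or range.

## Robot

A 6-joint arm with a two-finger parallel gripper is mounted at the origin on the work surface. World frame = base frame: x ahead of the robot, y to its left, z up, the work surface at z = 0. Lengths are in m, angles in rad, forces in N, time in s.
With the tool pointing down it reaches from about 0.35 to 0.875 m from the base axis. Payload 15.5 kg.
Tool frame: the origin (TCP) lies midway between the tips of the shut fingers; the grasp point (between the pads) lies 19 mm behind it; z points along the fingers, y is the line along which they close (so a half turn about z gives the same grasp; the last joint's range is limited). The gripper opens to 85 mm and grips with 20 to 120 N. Pads are 22 mm wide; open, the fingers measure 114 mm over their backs; the gripper's body (76 mm by 85 mm) begins 54 mm behind the grasp point. The pads swing forward as they close: fully open they stand 13 mm farther back than shut.
Start: joints at [-1.373, 0.494, 1.345, -0, 1.302, -0.096], TCP at [0.18, -0.598, 0.231] pointing down, gripper open.
Joint ranges: [-2.91, 2.91], [-0.82, 2.16], [0.22, 2.67], [-1.22, 4.37], [0.12, 2.79], [-3.08, 3.08]. Speed limits (rad/s): [1.89, 1.89, 2.57, 3.01, 3.01, 3.01].

## Interface

Orientations are given as a 3x3 rotation matrix whose columns are the frame's x, y, z axes.
In Python, from station import robot gives the robot as it stands.
- The arm moves only by the tool arm_command, never from a script. Its arguments are lists of equal length, an entry for each row: "dp": the shift along the tool's x, y, z in cm, a list of three; "turn": the turn about the tool's z in rad; "grip": the gripper command: -1 is shut, 1 is fully open, values between are in proportion. In form: {"dp": [[x, y, z], ...], "turn": [turn, ...], "grip": [grip, ...]}. A call has 1 to 12 rows; each row is the pose to reach, as a shift and turn from the pose commanded when the call began, along the tool's axes at that moment; what a row does not reach only later rows make up. A row lasts 1/8 s, in which the tool goes at most 62.5 mm and 10.7 degrees, less where a joint would pass 70% of its speed; a pose out of reach is approached as far as the arm can. A call with a gripper value outside its range is refused whole. The fingers move at their own pace and stop on an object; "newtons" is the grip in N (left out, the last holds). Time passes only in rows, so rows that repeat a pose let the fingers close. It gives the time, the measured TCP pose, the force, the opening and the grip force at its end, in the units of the state.
- robot.read_state(): the state, without advancing time (a new reading comes with each control period).
- robot.snapshot(name): name is "scene" or "top"; returns the picture (420x560x3 uint8, red, green, blue); there is no depth.
- robot.get_calibration(name): a dict with "K" (3x3 intrinsics, pixels), "position" and "orientation" of the camera in the world. Camera axes: x right, y down, z forward; pixel columns grow to the right and rows downward; lengths in m; the calibration is good to about 2 mm. A picture is of the moment at which its call begins. get_calibration takes no time and is no camera call.
- robot.hand_in(): hands the job in; it is judged then, once.
Trained networks look in the newest picture that a camera, given by its name, has taken for a name from the list of things; names that differ only in an ending like _2 or _b are one class to them, and where a whole thing is asked for, a point or a joint stands for the part that bears it (a point fixed in the world has none). Each returns a list of dicts, best first, with "p" (0 to 1); they miss things now and then, are a little off and sometimes report something else, mostly with a low value. They report only what shows in the picture. A call takes as long as a camera call.
- robot.boxes_of(thing, camera): "point" ([row, column] in pixels, amid what is visible of it).
- robot.silhouettes(thing, camera): "mask" (420x560 bool, what is visible of it) and "point" ([row, column] in pixels, amid what is visible of it).
- robot.pinpoint(thing, camera): "point" ([row, column] in pixels: a listed point, or the origin of a listed thing).
The state is a dict: "clock": time; "joint_positions": joint angles; "joint_vel": joint speeds; "joint_efforts": joint torques, N m; "ee_pos": TCP position; "eef_rot": TCP orientation; "ft_force": force on the tool from outside, world axes, zero at the start; "wrist_torque": the same for the moment, N m; "opening": opening from 0.0 (shut) to 1.0 (fully open); "grasp_force": force on a finger pad.
Only numpy, scipy, OpenCV 4.12 (cv2) and the standard library are available. Lean on these libraries where they do the work, as an engineer would, in place of code of your own. Each camera call takes 0.05 s, during which the arm holds its last target. There are 200 camera calls.

## Working session

There is one attempt and no reset: what is moved stays moved. The work goes in short steps, Python scripts to look and compute and a tool call to move; the robot and the scene stay as the last step left them, time stands still between calls to the robot, and variables do not carry over. Pictures are saved under pics/ and viewed, at most 10 in all, crops included, and the job is handed in when it is done.

Besides the shell and the picture viewer there is one more tool, called after "Call:" as name([rows], argument=value, ...), one row to a line, values as JSON. arm_command: Moves the arm, as the interface text tells. Its arguments: {"type":"object","properties":{"dp":{"type":"array","items":{"type":"array","items":{"type":"number"}}},"turn":{"type":"array","items":{"type":"number"}},"grip":{"type":"array","items":{"type":"number"}},"newtons":{"type":"number"}},"required":["dp","turn","grip"]}

```bash
mkdir -p pics; ls
cat > h.py <<'E'
from station import robot
import numpy as np, cv2
def px2w(cam,pt,z=0.):
    c=robot.get_calibration(cam);K=np.array(c["K"]);R=np.array(c["orientation"]);p=np.array(c["position"])
    d=R@np.linalg.solve(K,[pt[1],pt[0],1.]);return p+d*(z-p[2])/d[2]
def w2px(cam,X):
    c=robot.get_calibration(cam);K=np.array(c["K"]);R=np.array(c["orientation"]);p=np.array(c["position"])
    q=K@(R.T@(np.array(X)-p));return q[1]/q[2],q[0]/q[2]
def save(cam,n):
    im=robot.snapshot(cam);cv2.imwrite(f"pics/{n}.png",im[:,:,::-1]);return im
E
python3 - <<'E'
from h import *
for c in("top","scene"):
    save(c,c+"1");k=robot.get_calibration(c);print(c,np.round(k["position"],3),np.round(k["orientation"],2).tolist(),np.round(k["K"],0).tolist())
for t,z in(("coin_box",0),("stop",0),("bracket",0),("head",.047),("tab_tip",0),("relay_base",0),("diffuser_a",0),("grille",0),("joystick",0),("screwdriver",.01),("tin",0)):
  for c in("top","scene"):
    print(t,c,[(np.round(r["point"]).tolist(),round(r["p"],2),np.round(px2w(c,r["point"],z)[:2],3).tolist()) for r in robot.pinpoint(t,c)[:2]])
E
```

```text
pics
top [ 0.338 -0.074  1.224] [[0.01, -0.99, 0.17], [-1.0, -0.01, 0.02], [-0.02, -0.17, -0.99]] [[514.0, 0.0, 275.0], [0.0, 514.0, 214.0], [0.0, 0.0, 1.0]]
scene [ 0.764 -0.517  0.996] [[0.91, 0.37, -0.2], [0.42, -0.8, 0.44], [0.0, -0.48, -0.88]] [[461.0, 0.0, 281.0], [0.0, 461.0, 211.0], [0.0, 0.0, 1.0]]
coin_box top []
coin_box scene []
stop top [([210.0, 306.0], 0.81, [0.556, -0.124])]
stop scene [([247.0, 337.0], 0.5, [0.701, -0.051])]
bracket top [([253.0, 105.0], 0.71, [0.447, 0.36])]
bracket scene [([96.0, 302.0], 0.62, [0.438, 0.348])]
head top [([167.0, 124.0], 0.68, [0.646, 0.31])]
head scene [([112.0, 365.0], 0.7, [0.628, 0.328]), ([136.0, 250.0], 0.27, [0.384, 0.127])]
tab_tip top [([196.0, 120.0], 0.84, [0.588, 0.33])]
tab_tip scene [([120.0, 350.0], 0.86, [0.592, 0.325])]
relay_base top []
relay_base scene [([218.0, 273.0], 0.98, [0.53, -0.043]), ([400.0, 219.0], 0.54, [0.608, -0.463])]
diffuser_a top [([280.0, 252.0], 0.78, [0.387, 0.005]), ([150.0, 279.0], 0.61, [0.708, -0.055])]
diffuser_a scene [([247.0, 339.0], 0.96, [0.703, -0.047])]
grille top [([287.0, 187.0], 0.7, [0.367, 0.158]), ([126.0, 190.0], 0.57, [0.765, 0.168])]
grille scene [([137.0, 250.0], 0.89, [0.369, 0.155])]
joystick top [([125.0, 187.0], 0.83, [0.769, 0.174])]
joystick scene [([188.0, 391.0], 0.73, [0.765, 0.16])]
screwdriver top [([302.0, 337.0], 0.89, [0.337, -0.195]), ([188.0, 448.0], 0.15, [0.612, -0.463])]
screwdriver scene [([242.0, 172.0], 0.78, [0.342, -0.206]), ([399.0, 217.0], 0.39, [0.604, -0.464])]
tin top [([194.0, 448.0], 0.96, [0.6, -0.466])]
tin scene [([402.0, 216.0], 0.71, [0.603, -0.469])]
```

View pics/top1.png

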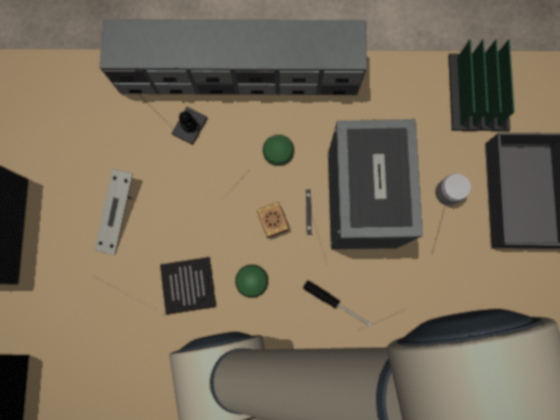

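View pics/scene1.png

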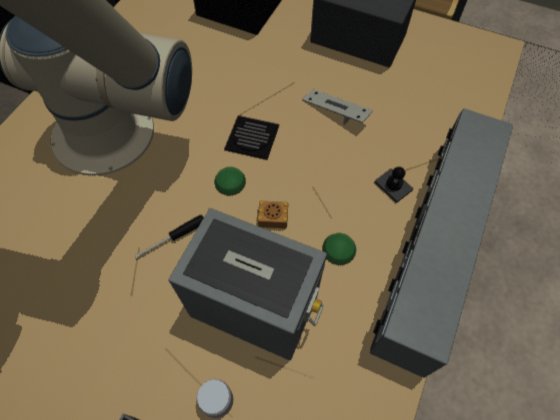

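Top view: stop at (212,309), running up the image. Box is to its right, relay base at (219,273), domes at (150,279) and (281,252), bracket at (212,114). I'll now fit poses to the silhouettes.

```bash
cat >> h.py <<'E'
from scipy.optimize import minimize
def cub(x0,x1,y0,y1,z0,z1): return np.array([[x,y,z] for x in(x0,x1) for y in(y0,y1) for z in(z0,z1)])
def brk():
    a=np.radians(13.6);c,s=np.cos(a),np.sin(a)
    P=np.array([[l*c-t*s,y,l*s+t*c] for l in(0,.2) for t in(0,.005) for y in(-.025,.025)])
    return [P,cub(.1385,.1435,-.025,.025,0,.036)]
MOD={"coin_box":[cub(-.12,.12,-.08,.08,0,.23)],"stop":[cub(-.055,.055,-.006,.006,0,.01)],"relay_base":[cub(-.035,.035,-.028,.028,0,.036)],"bracket":brk()}
def rend(parts,q,cam):
    m=np.zeros((840,1120),np.uint8);c,s=np.cos(q[2]),np.sin(q[2]);R=np.array([[c,-s,0],[s,c,0],[0,0,1]])
    for P in parts:
        W=P@R.T+[q[0],q[1],0];uv=np.array([w2px(cam,w)[::-1] for w in W])
        cv2.fillPoly(m,[cv2.convexHull(np.round((uv*2+.5)*16).astype(np.int32))],1,shift=4)
    return cv2.resize(m.astype(np.float32),(560,420),interpolation=cv2.INTER_AREA)
def fit(t,q0,cams=("top","scene"),near=None):
    M={}
    for c in cams:
        r=[k for k in robot.silhouettes(t,c) if k["p"]>.3]
        pp=w2px(c,[q0[0],q0[1],.01])
        r=[k for k in r if np.hypot(*(np.array(k["point"])-pp))<(90 if t=="coin_box" else 40)]
        if r: M[c]=r[0]["mask"].astype(np.float32)
    def cost(q): return sum(np.abs(rend(MOD[t],q,c)-m).sum()/m.sum() for c,m in M.items())
    best=None
    for dy in(0,.15,-.15):
        s0=np.array([q0[0],q0[1],q0[2]+dy])
        r=minimize(cost,s0,method="Nelder-Mead",options=dict(initial_simplex=np.vstack([s0]+[s0+d for d in np.diag([.012,.012,.15])]),maxiter=120))
        if best is None or r.fun<best.fun: best=r
    return best.x,best.fun,list(M)
E
python3 - <<'E'
from h import *
pi=np.pi
for t,q0,cs in(("coin_box",(.59,-.25,pi),("top",)),("coin_box",(.59,-.25,pi),("top","scene")),("stop",(.556,-.124,pi),("top",)),("relay_base",(.54,-.045,pi/2+.2),("top","scene")),("bracket",(.447,.36,-.24),("top",)),("bracket",(.447,.36,-.24),("top","scene"))):
    r=fit(t,q0,cs);print(t,np.round(r[0],3),round(r[1],2),r[2])
s=robot.read_state();print(np.round(s["eef_rot"],3).tolist(),s["ee_pos"],s["clock"])
E
```

```text
coin_box [ 0.585 -0.257  3.164] 0.02 ['top']Traceback (most recent call last):
  File "<stdin>", line 4, in <module>
  File "h.py", line 35, in fit
    r=minimize(cost,s0,method="Nelder-Mead",options=dict(initial_simplex=np.vstack([s0]+[s0+d for d in np.diag([.012,.012,.15])]),maxiter=120))
    res = _minimize_neldermead(fun, x0, args, callback, bounds=bounds,
                               **options)
    fxr = func(xr)
    fx = function(np.copy(x), *(wrapper_args + args))
  File "h.py", line 31, in cost
    def cost(q): return sum(np.abs(rend(MOD[t],q,c)-m).sum()/m.sum() for c,m in M.items())
                        ~~~^^^^^^^^^^^^^^^^^^^^^^^^^^^^^^^^^^^^^^^^^^^^^^^^^^^^^^^^^^^^^^^
  File "h.py", line 31, in <genexpr>
    def cost(q): return sum(np.abs(rend(MOD[t],q,c)-m).sum()/m.sum() for c,m in M.items())
                                   ~~~~^^^^^^^^^^^^
  File "h.py", line 21, in rend
    W=P@R.T+[q[0],q[1],0];uv=np.array([w2px(cam,w)[::-1] for w in W])
                                       ~~~~^^^^^^^
  File "h.py", line 7, in w2px
    c=robot.get_calibration(cam);K=np.array(c["K"]);R=np.array(c["orientation"]);p=np.array(c["position"])
ValueError: time passes only in moves, steps and waits
```

```bash
sed -i 's/robot.get_calibration(cam)/cal(cam)/; ' h.py; sed -i '2a import functools\n@functools.lru_cache\ndef cal(c): return robot.get_calibration(c)' h.py
python3 - <<'E'
from h import *
pi=np.pi
for t,q0,cs in(("coin_box",(.59,-.25,pi),("top","scene")),("stop",(.556,-.124,pi),("top",)),("relay_base",(.54,-.045,pi/2+.2),("top","scene")),("bracket",(.447,.36,-.24),("top",)),("bracket",(.447,.36,-.24),("top","scene"))):
    try: r=fit(t,q0,cs);print(t,np.round(r[0],3),round(r[1],2),r[2])
    except Exception as e: print(t,e)
s=robot.read_state();print(np.round(s["eef_rot"],3).tolist(),s["ee_pos"],s["clock"])
E
```

```text
coin_box [ 0.585 -0.258  3.167] 0.05 ['top', 'scene']
stop [ 0.552 -0.129  3.176] 0.25 ['top']
relay_base [ 0.53  -0.044  1.624] 0.62 ['top', 'scene']
bracket [ 0.447  0.36  -0.24 ] 0.0 []
bracket [ 0.449  0.361 -0.252] 0.13 ['scene']
[[0.957, 0.289, -0.0], [0.289, -0.957, 0.0], [0.0, -0.0, -1.0]] [ 0.18038324 -0.59838721  0.23125083] 1.75
```

```bash
python3 - <<'E'
from h import *
for c in("top","scene"):
  for y in(0.3,-.3,1.2,1.9):
    r=fit("relay_base",(.54,-.045,y),(c,));print(c,y,np.round(r[0],3),round(r[1],2),r[2])
for k in robot.silhouettes("relay_base","top"): print(k["p"],k["point"],k["mask"].sum())
print([ (k["p"],k["point"]) for k in robot.silhouettes("bracket","top")])
E
python3 - <<'E'
import cv2
im=cv2.imread("pics/top1.png")[170:260,220:340];a=cv2.resize(im,(480,360),interpolation=cv2.INTER_CUBIC);cv2.imwrite("pics/c1.png",a)
E
```

```text
top 0.3 [ 0.529 -0.043  0.368] 0.04 ['top']
top -0.3 [ 0.529 -0.043  0.375] 0.04 ['top']
top 1.2 [ 0.53  -0.044  1.648] 0.3 ['top']
top 1.9 [ 0.529 -0.045  2.206] 0.34 ['top']
scene 0.3 [ 0.528 -0.041  0.337] 0.09 ['scene']
scene -0.3 [ 0.528 -0.041  0.336] 0.09 ['scene']
scene 1.2 [ 0.528 -0.042  0.325] 0.1 ['scene']
scene 1.9 [ 0.528 -0.043  2.279] 0.34 ['scene']
0.88 [219.9, 267.8] 771
[(0.8, [209.3, 114.1]), (0.53, [217.4, 268.3]), (0.49, [125.5, 190.6])]
```

View pics/c1.png

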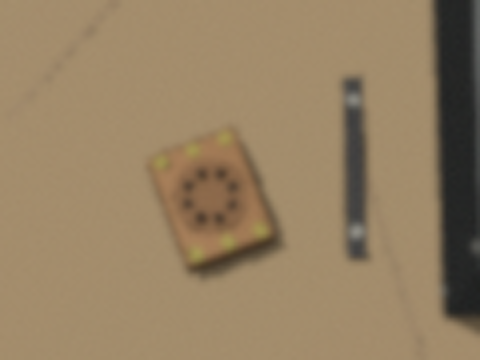

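Relay base is at (0.529,-0.043), yaw 0.355. The stop's face is about 55 mm from the box wall, whose normal is roughly +y. Going over the box to reach the relay base.

Call:
arm_command([
  [0,0,-6],
  [0,0,-12],
  [49.4,-43,-12],
  [49.4,-43,-12],
  [49.4,-43,-12],
  [49.4,-43,-12],
  [49.4,-43,-12],
  [49.4,-43,-12],
  [49.4,-43,-12],
  [49.4,-43,-12],
  [49.4,-43,-12],
  [49.4,-43,-12],
], turn=[0,-0.06,-0.06,-0.06,-0.06,-0.06,-0.06,-0.06,-0.06,-0.06,-0.06,-0.06], grip=[1,1,1,1,1,1,1,1,1,1,1,1], newtons=40)

```text
clock: 3.75
ee_pos: [0.5142, -0.0675, 0.3515]
eef_rot: [[0.938, 0.346, 0.001], [0.346, -0.938, -0.0], [0.0, 0.0, -1.0]]
ft_force: [0.1, -1.4, 0.2]
opening: 1.0
grasp_force: 0.0
```

```bash
cat >> h.py <<'E'
def to(x,y,z,ang=None):
    s=robot.read_state();R=np.array(s["eef_rot"]);p=np.array(s["ee_pos"]);d=(R.T@(np.array([x,y,z])-p))*100
    a=np.arctan2(R[1,0],R[0,0]);print("at",np.round(p,3),"xang",round(a,3),"q6",round(s["joint_positions"][5],2),"q",np.round(s["joint_positions"],2),"t",s["clock"]);print("dp",np.round(d,1),"turn",None if ang is None else round((a-ang+np.pi)%(2*np.pi)-np.pi,3))
E
python3 -c "
from h import *
to(.529,-.043,.02,.355)"
```

```text
at [ 0.514 -0.067  0.352] xang 0.353 q6 0.97 q [-0.25  0.24  1.41 -0.    1.49  0.97] t 3.75
dp [ 2.2 -1.8 33.2] turn -0.002
```

Call:
arm_command([
  [2.2,-1.8,6],
  [2.2,-1.8,12],
  [2.2,-1.8,18],
  [2.2,-1.8,24],
  [2.2,-1.8,24],
], turn=[0,0,0,0,0], grip=[1,1,1,1,1])

```text
clock: 4.38
ee_pos: [0.5253, -0.0445, 0.1084]
eef_rot: [[0.938, 0.346, -0.007], [0.346, -0.938, 0.001], [-0.006, -0.004, -1.0]]
ft_force: [-0.3, -0.6, 0.8]
opening: 1.001
grasp_force: 0.0
```

```bash
python3 -c "
from h import *
to(.529,-.043,.004,.355)"
```

```text
at [ 0.525 -0.044  0.108] xang 0.353 q6 1.02 q [-0.2   0.52  1.72  0.    0.91  1.02] t 4.375
dp [ 0.5  0.  10.4] turn -0.002
```

Call:
arm_command([
  [0.3,0,5],
  [0.3,0,10.4],
  [0.3,0,10.4],
  [0.3,0,10.4],
  [0.3,0,10.4],
  [0.3,0,10.4],
  [0.3,0,10.4],
  [0.3,0,10.4],
], turn=[0,0,0,0,0,0,0,0], grip=[1,1,1,-1,-1,-1,-1,-1])

```text
clock: 5.38
ee_pos: [0.5322, -0.0442, 0.0102]
eef_rot: [[0.938, 0.346, 0.004], [0.346, -0.938, -0.001], [0.004, 0.002, -1.0]]
ft_force: [-1.7, 0.5, 15.6]
opening: 0.646
grasp_force: 39.4
```

```bash
python3 -c "
from h import *
c,s=np.cos(3.17),np.sin(3.17)
for X in((.665,.09),(.66,.08)):
  d=np.array(X)-(.552,-.129);print(c*d[0]+s*d[1])
to(.66,.09,.1)"
```

```text
-0.11917478101540292
-0.11389276306422645
at [ 0.532 -0.044  0.01 ] xang 0.353 q6 1.02 q [-0.19  0.69  1.77  0.    0.68  1.02] t 5.375
dp [16.7 -8.2 -8.9] turn None
```

Call:
arm_command([
  [0,0,-5],
  [0,0,-9],
  [5,-2.5,-9],
  [10,-5,-9],
  [14,-7,-9],
  [16.7,-8.2,-9],
  [16.7,-8.2,-7],
  [16.7,-8.2,-7],
], turn=[0,0,0,0,0,0,0,0], grip=[-1,-1,-1,-1,-1,-1,-1,-1])

```text
clock: 6.38
ee_pos: [0.6583, 0.0909, 0.078]
eef_rot: [[0.938, 0.346, -0.001], [0.346, -0.938, -0.0], [-0.001, -0.0, -1.0]]
ft_force: [-0.1, 0.0, -2.5]
opening: 0.645
grasp_force: 47.1
```

```bash
python3 -c "
from h import *
to(.66,.09,.01)"
```

```text
at [0.658 0.091 0.078] xang 0.353 q6 1.27 q [ 0.05  0.71  1.39 -0.    1.04  1.27] t 6.375
dp [0.1 0.1 6.8] turn None
```

Call:
arm_command([
  [0,0,4],
  [0,0,6],
  [0,0,6.7],
  [0,0,6.7],
  [0,0,6.7],
  [0,0,6.7],
  [0,0,6.7],
], turn=[0,0,0,0,0,0,0], grip=[-1,-1,-1,-1,1,1,1])

```text
clock: 7.25
ee_pos: [0.6592, 0.0908, 0.0107]
eef_rot: [[0.938, 0.346, 0.001], [0.346, -0.938, 0.0], [0.001, 0.0, -1.0]]
ft_force: [0.5, 0.7, 0.3]
opening: 1.002
grasp_force: 0.0
```

Call:
arm_command([
  [0,0,-5],
  [0,0,-10],
  [0,0,-15],
  [0,0,-15],
], turn=[0,0,0,0], grip=[1,1,1,1])

```text
clock: 7.75
ee_pos: [0.6612, 0.0909, 0.1648]
eef_rot: [[0.938, 0.346, 0.007], [0.346, -0.938, 0.0], [0.007, 0.002, -1.0]]
ft_force: [-0.0, 0.1, -0.3]
opening: 1.001
grasp_force: 0.0
```

Run:
```python
from h import *
for c in("top","scene"): save(c,c+"2")
for c in("top","scene"):
  r=fit("relay_base",(.66,.09,.3),(c,));print(c,np.round(r[0],3),round(r[1],2))
  try:
    r=fit("bracket",(.53,.34,-.24),(c,)) if 0 else None
  except Exception: pass
M={}
for c in("top","scene"):
    k=[k for k in robot.silhouettes("bracket",c) if abs(k["point"][1]-(114 if c=="top" else 337))<30];M[c]=k[0]["mask"].astype(float) if k else None
for cs in(("top",),("scene",),("top","scene")):
    if any(M[c] is None for c in cs): continue
    s0=np.array([.447,.36,-.25]);r=minimize(lambda q:sum(np.abs(rend(MOD["bracket"],q,c)-M[c]).sum()/M[c].sum() for c in cs),s0,method="Nelder-Mead",options=dict(initial_simplex=np.vstack([s0]+[s0+d for d in np.diag([.01,.01,.1])])))
    print(cs,np.round(r.x,3),round(r.fun,2))
q=r.x;u=np.array([np.cos(q[2]),np.sin(q[2])]);g=q[:2]+u*.186*np.cos(np.radians(13.6));print("g",g)
to(g[0],g[1],.2,q[2]);
```

```text
top [0.66  0.08  0.398] 4.37
scene [0.657 0.09  0.351] 0.06
('scene',) [ 0.419  0.362 -0.267] 0.83
g [0.59303372 0.31428161]
at [0.658 0.091 0.159] xang 0.353 q6 1.27 q [0.05 0.62 1.32 0.   1.2  1.27] t 8.05
dp [  1.6 -23.2  -4.1] turn 0.619
```

Call:
arm_command([
  [0,0,-4],
  [4.5,-6,-4],
  [4.5,-12,-4],
  [4.5,-18,-4],
  [4.5,-22.3,-4],
  [4.5,-22.3,-4],
  [4.5,-22.3,-4],
  [4.5,-22.3,0],
  [4.5,-22.3,3.5],
  [4.5,-22.3,3.5],
], turn=[0,0.15,0.3,0.45,0.6,0.605,0.605,0.605,0.605,0.605], grip=[1,1,1,1,1,1,1,1,1,1], newtons=25)

```text
clock: 9.3
ee_pos: [0.6231, 0.3136, 0.1226]
eef_rot: [[0.968, -0.25, -0.005], [-0.25, -0.968, -0.002], [-0.004, 0.003, -1.0]]
ft_force: [-0.7, -0.2, 0.3]
opening: 0.998
grasp_force: 0.0
```

Run:
```python
from h import *
to(.624,.316,.03,-.252)
im=save("scene","s3");cv2.imwrite("pics/c3.png",cv2.resize(im[60:180,270:430,::-1],(800,600),interpolation=cv2.INTER_CUBIC))
for t,z in(("head",.047),("tab_tip",0),("bracket",0)):
    print(t,[(np.round(r["point"]).tolist(),round(r["p"],2),np.round(px2w("scene",r["point"],z)[:2],3).tolist()) for r in robot.pinpoint(t,"scene")[:2]])
```

```text
at [0.623 0.314 0.123] xang -0.253 q6 2.2 q [ 0.38  0.7   1.26 -0.    1.19  2.2 ] t 9.3
dp [ 0.1 -0.3  9.3] turn -0.001
head [([114.0, 365.0], 0.98, [0.628, 0.321]), ([137.0, 253.0], 0.72, [0.393, 0.126])]
tab_tip [([119.0, 348.0], 0.7, [0.587, 0.325])]
bracket [([115.0, 366.0], 0.75, [0.628, 0.359]), ([96.0, 303.0], 0.62, [0.44, 0.349])]
```

View pics/c3.png

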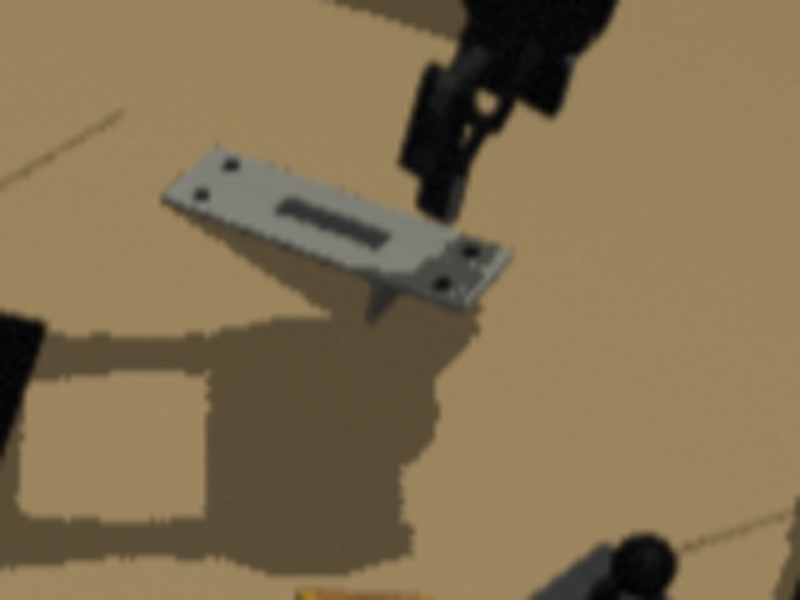

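The whole bracket is visible. Head corners at image (row,col) (110.4,372.4) and (121.6,364), foot corners at (99.4,302.6) and (89.6,313.4).

Run:
```python
from h import *
h=[px2w("scene",p,.052)[:2] for p in((110.4,372.4),(121.6,364))];f=[px2w("scene",p,.005)[:2] for p in((99.4,302.6),(89.6,313.4))]
H=np.mean(h,0);F=np.mean(f,0);u=H-F;print(H,F,np.linalg.norm(u),np.arctan2(u[1],u[0]),np.linalg.norm(h[0]-h[1]))
u/=np.linalg.norm(u);g=H-u*.013;to(g[0],g[1],.03,np.arctan2(u[1],u[0]))
```

```text
[0.64004328 0.31321033] [0.45165814 0.356819  ] 0.19336669092264444 -0.2274799783220557 0.04596249793866824
at [0.625 0.315 0.127] xang -0.253 q6 2.21 q [ 0.38  0.7   1.25 -0.    1.19  2.21] t 9.5
dp [ 0.2 -0.1  9.7] turn -0.025
```

Call:
arm_command([
  [0.1,-0.1,5],
  [0.1,-0.1,9.6],
  [0.1,-0.1,9.6],
  [0.1,-0.1,9.6],
  [0.1,-0.1,9.6],
  [0.1,-0.1,9.6],
  [0.1,-0.1,9.6],
  [0.1,-0.1,9.6],
], turn=[-0.012,-0.012,-0.012,-0.012,-0.012,-0.012,-0.012,-0.012], grip=[1,1,1,-1,-1,-1,-1,-1], newtons=25)

```text
clock: 10.5
ee_pos: [0.627, 0.3167, 0.0316]
eef_rot: [[0.971, -0.238, 0.004], [-0.238, -0.971, 0.001], [0.004, -0.002, -1.0]]
ft_force: [2.3, -1.6, 7.8]
opening: 0.575
grasp_force: 25.7
```

Call:
arm_command([
  [0,0,-4],
  [0,0,-8],
  [0,0,-12],
  [0,0,-16],
  [0,0,-20],
  [0,0,-24],
  [0,0,-25],
  [0,0,-25],
], turn=[0,0,0,0,0,0,0,0], grip=[-1,-1,-1,-1,-1,-1,-1,-1])

```text
clock: 11.5
ee_pos: [0.6252, 0.3162, 0.2794]
eef_rot: [[0.971, -0.238, 0.001], [-0.238, -0.971, 0.0], [0.001, -0.0, -1.0]]
ft_force: [-0.7, -0.0, -4.7]
opening: 0.575
grasp_force: 29.1
```

Run:
```python
from h import *
im=save("scene","s4");cv2.imwrite("pics/c4.png",cv2.resize(im[0:180,230:470,::-1],(800,600),interpolation=cv2.INTER_CUBIC));print(robot.read_state()["wrist_torque"])
to(.55,.05,.28,1.596)
```

```text
[-0.09610951 -0.25925481 -0.00300953]
at [0.625 0.316 0.278] xang -0.24 q6 2.19 q [ 0.38  0.57  1.07 -0.    1.5   2.19] t 11.55
dp [-0.9 27.6 -0.2] turn -1.836
```

View pics/c4.png

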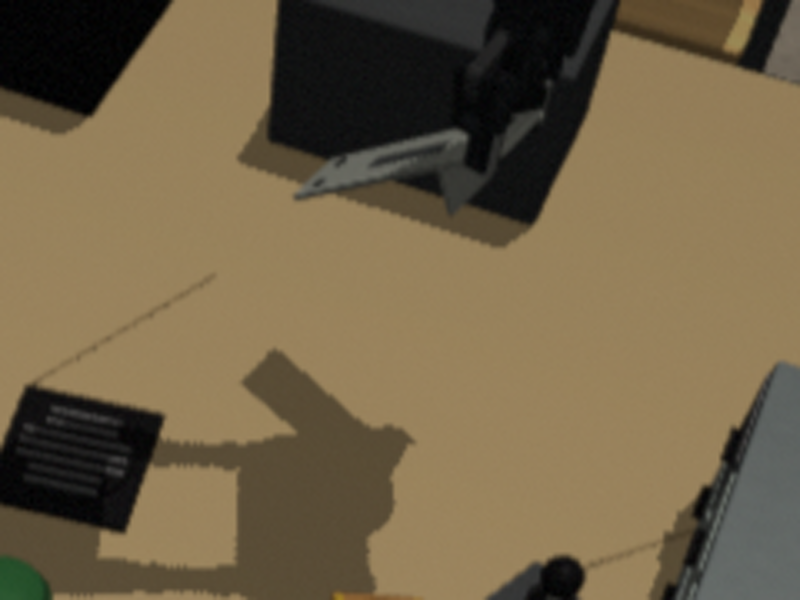

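Call:
arm_command([
  [0,3,0],
  [0,6,0],
  [-0.2,9,0],
  [-0.3,12,0],
  [-0.5,15,0],
  [-0.6,18,0],
  [-0.7,21,0],
  [-0.8,24,0],
  [-0.9,27,0],
  [-0.9,27.6,0],
  [-0.9,27.6,0],
  [-0.9,27.6,0],
], turn=[-0.18,-0.36,-0.54,-0.72,-0.9,-1.08,-1.26,-1.44,-1.62,-1.8,-1.836,-1.836], grip=[-1,-1,-1,-1,-1,-1,-1,-1,-1,-1,-1,-1], newtons=20)

```text
clock: 13.05
ee_pos: [0.5506, 0.0508, 0.2784]
eef_rot: [[-0.022, 1.0, -0.002], [1.0, 0.022, 0.0], [0.0, -0.002, -1.0]]
ft_force: [-0.2, -0.9, -3.2]
opening: 0.576
grasp_force: 29.1
```

Run:
```python
from h import *
im=save("scene","s5");cv2.imwrite("pics/c5.png",cv2.resize(im[120:330,170:450,::-1],(800,600),interpolation=cv2.INTER_CUBIC))
s=robot.read_state();R=np.array(s["eef_rot"]);print("moment tool",R.T@s["wrist_torque"],s["ft_force"],s["opening"])
print([px2w("top",p,.01)[:2] for p in((189.5,308.3),(234.5,309.5))])
for t in("bracket","head","tab_tip","stop"):
  for c in("scene","top"): print(t,c,[(np.round(r["point"],1).tolist(),round(r["p"],2)) for r in robot.pinpoint(t,c)[:2]])
to(.548,.015,.2,1.596)
```

```text
moment tool [-0.01567702  0.26082773 -0.05257525] [ 0.1988825   0.04915904 -4.47744672] 0.5752351737322445
[array([ 0.6049788 , -0.12826399]), array([ 0.49551623, -0.13140683])]
bracket scene []
bracket top []
head scene []
head top []
tab_tip scene [([138.8, 294.7], 0.72), ([188.7, 390.6], 0.33)]
tab_tip top []
stop scene []
stop top [([208.0, 305.8], 0.68)]
at [0.551 0.05  0.279] xang 1.596 q6 -0.04 q [-0.02  0.35  1.46 -0.    1.34 -0.04] t 13.5
dp [-3.5 -0.4  7.9] turn -0.0
```

View pics/c5.png

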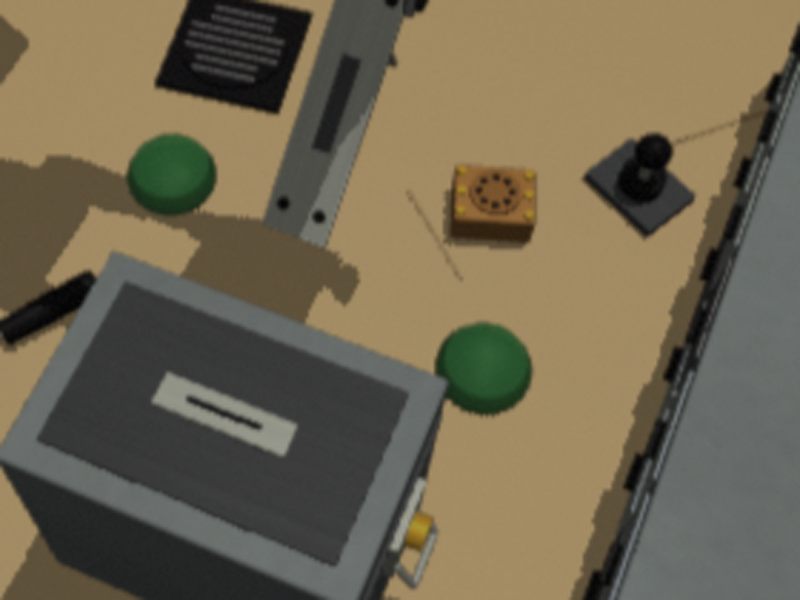

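Run:
```python
from h import *
a=px2w("scene",(201.7,272.4),0);b=px2w("scene",(201.7,272.4),.3)
f=lambda P:P[0]-.551+.025*(P[1]-.05)
k=f(a)/(f(a)-f(b));P=a+k*(b-a);d=np.array([.051-P[1],.293-P[2]]);print(P,np.hypot(*d),np.degrees(np.arctan2(d[1],d[0])))
```

```text
[ 0.55463042 -0.09521679  0.17964975] 0.18500710437697931 37.783577743305806
```

Strip elevation is 38°, and the foot sits 29 mm outside the stop face. Lower it until the foot is just above the bench.

Call:
arm_command([
  [0,-0.2,4],
  [0,-0.4,8],
  [0,-0.4,12],
  [0,-0.4,15],
  [0,-0.4,17],
  [0,-0.4,17.5],
  [0,-0.4,17.5],
], turn=[0,0,0,0,0,0,0], grip=[-1,-1,-1,-1,-1,-1,-1])

```text
clock: 14.38
ee_pos: [0.5471, 0.0501, 0.1047]
eef_rot: [[-0.025, 1.0, 0.0], [1.0, 0.025, -0.0], [-0.0, 0.0, -1.0]]
ft_force: [-0.1, -0.7, -1.9]
opening: 0.578
grasp_force: 29.0
```

Run:
```python
from h import *
im=save("scene","s6");cv2.imwrite("pics/c6.png",cv2.resize(im[120:300,200:440,::-1],(800,600),interpolation=cv2.INTER_CUBIC))
s=robot.read_state();print(s["ft_force"],s["wrist_torque"])
to(.5475,.024,.104,1.596)
```

```text
[-0.37686458 -1.14446527 -1.52086274] [-0.25591076  0.19277196 -0.10016873]
at [0.547 0.05  0.105] xang 1.596 q6 -0.04 q [-0.02  0.55  1.67 -0.    0.92 -0.04] t 14.425
dp [-2.6 -0.   0.1] turn -0.0
```

View pics/c6.png

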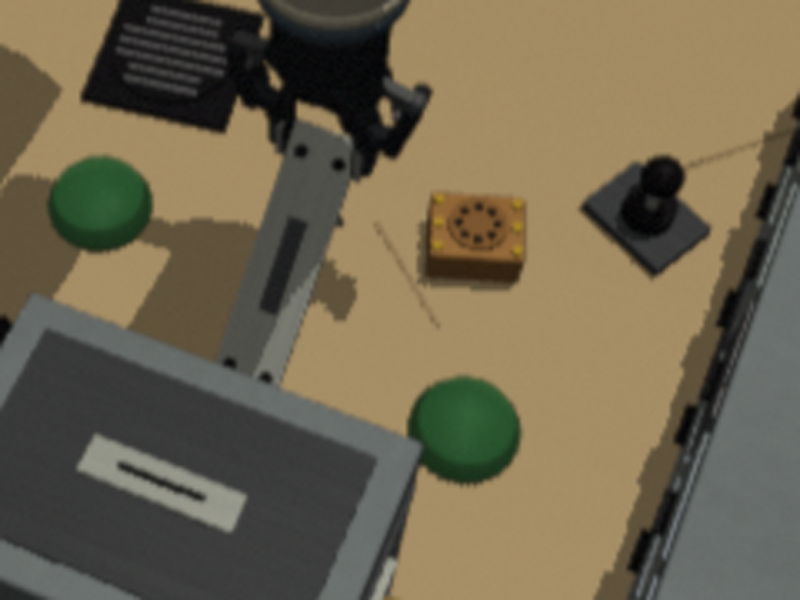

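Call:
arm_command([
  [-1.3,0,-0.2],
  [-2.2,0,-0.2],
  [-2.6,0,-0.3],
  [-4,0,-1.7],
  [-5.3,0,-3],
  [-6.6,0,-4],
  [-7.9,0,-4.8],
  [-9.3,0,-5.5],
  [-10.8,0,-6.1],
  [-10.8,0,-6.1],
], turn=[0,0,0,0,0,0,0,0,0,0], grip=[-1,-1,-1,-1,-1,-1,-1,-1,-1,-1])

```text
clock: 15.68
ee_pos: [0.5499, -0.0589, 0.1656]
eef_rot: [[-0.024, 1.0, 0.001], [1.0, 0.024, -0.0], [-0.0, 0.001, -1.0]]
ft_force: [-0.0, 2.0, -3.5]
opening: 0.575
grasp_force: 28.7
```

Run:
```python
from h import *
im=save("scene","s7");t=save("top","t7")
a=cv2.resize(im[150:270,220:380,::-1],(560,420),interpolation=cv2.INTER_CUBIC);b=cv2.resize(t[160:280,220:380,::-1],(560,420),interpolation=cv2.INTER_CUBIC);cv2.imwrite("pics/c7.png",cv2.resize(np.hstack([a,b]),(800,300)))
s=robot.read_state();print(s["ft_force"],s["wrist_torque"])
to(.55,-.058,.163,1.596)
```

```text
[ 0.94818766  0.52788367 -4.2823867 ] [ 0.05653341 -0.06838966 -0.06165006]
at [ 0.55  -0.058  0.165] xang 1.595 q6 -0.24 q [-0.21  0.47  1.61  0.    1.07 -0.24] t 15.775
dp [-0.   0.   0.2] turn -0.001
```

View pics/c7.png

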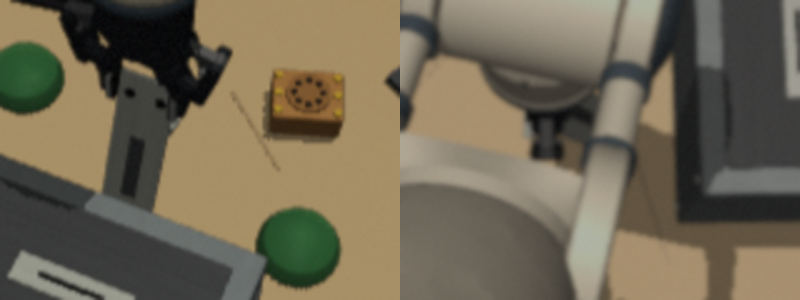

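Run:
```python
from h import *
for px in((216.8,272.8),(187,278)):   # slot centre, head holes
  a=px2w("scene",px,0);b=px2w("scene",px,.3)
  f=lambda P:P[0]-.55+.025*(P[1]+.058)
  k=f(a)/(f(a)-f(b));P=a+k*(b-a);d=np.array([-.058-P[1],.180-P[2]]);print(P,np.hypot(*d),np.degrees(np.arctan2(d[1],d[0])))
```

```text
[ 0.55072843 -0.08713709  0.09726408] 0.0877166037769045 70.59927494699208
[ 0.5500014  -0.05805619  0.17905821] 0.0009434627497495344 86.58535033397432
```

Slot geometry gives an elevation of 70.6° with the foot against the stop. Continue past vertical.

Call:
arm_command([
  [-1.5,0,-0.4],
  [-3.1,0,-0.8],
  [-4.7,0,-1],
  [-6.3,0,-1],
  [-7.2,0,-1],
  [-8,0,-0.9],
  [-9,0,-0.8],
  [-9.8,0,-0.6],
  [-9.8,0,-0.6],
], turn=[0,0,0,0,0,0,0,0,0], grip=[-1,-1,-1,-1,-1,-1,-1,-1,-1])

```text
clock: 16.9
ee_pos: [0.552, -0.1562, 0.171]
eef_rot: [[-0.025, 1.0, -0.0], [1.0, 0.025, 0.0], [0.0, -0.0, -1.0]]
ft_force: [-0.0, 1.7, -3.5]
opening: 0.575
grasp_force: 27.7
```

Run:
```python
from h import *
im=save("scene","s8")
cv2.imwrite("pics/c8.png",cv2.resize(im[150:300,180:380,::-1],(800,600),interpolation=cv2.INTER_CUBIC))
s=robot.read_state();print(s["ft_force"],s["wrist_torque"])
to(.55,-.157,.17,1.596)
```

```text
[ 0.07142699  1.50928993 -4.34735532] [ 0.35013788 -0.09602457 -0.03714045]
at [ 0.552 -0.156  0.171] xang 1.595 q6 -0.4 q [-0.38  0.49  1.55  0.    1.11 -0.4 ] t 16.95
dp [-0.1 -0.2  0.1] turn -0.001
```

View pics/c8.png

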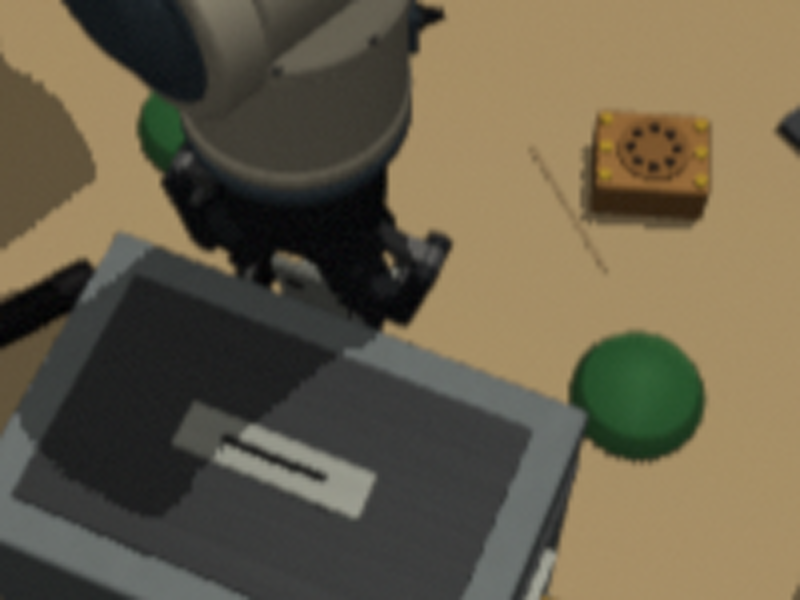

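Call:
arm_command([
  [-0.1,0,0.2],
  [-0.1,0,0.3],
  [-0.1,0,0.3],
], turn=[0,0,0], grip=[-1,-1,-1])

```text
clock: 17.32
ee_pos: [0.5534, -0.1573, 0.17]
eef_rot: [[-0.025, 1.0, 0.003], [1.0, 0.025, -0.002], [-0.002, 0.003, -1.0]]
ft_force: [-2.7, -1.8, 17.8]
opening: 0.575
grasp_force: 29.3
```

Call:
arm_command([
  [0,0,-0.2],
  [0,0,-0.2],
  [0,0,-0.2],
], turn=[0,0,0], grip=[-1,-1,-1])

```text
clock: 17.7
ee_pos: [0.5522, -0.1567, 0.1703]
eef_rot: [[-0.025, 1.0, 0.0], [1.0, 0.025, -0.0], [-0.0, 0.0, -1.0]]
ft_force: [-0.3, -0.1, 1.7]
opening: 0.576
grasp_force: 28.2
```

Light bench contact. Release.

Call:
arm_command([
  [0,0,0],
  [0,0,0],
  [0,0,0],
  [0,0,0],
  [0,0,0],
  [0,0,0],
  [0,0,0],
  [0,0,0],
], turn=[0,0,0,0,0,0,0,0], grip=[-0.1,0.2,0.5,0.8,1,1,1,1])

```text
clock: 18.7
ee_pos: [0.5521, -0.1567, 0.1703]
eef_rot: [[-0.025, 1.0, -0.0], [1.0, 0.025, -0.0], [-0.0, -0.0, -1.0]]
ft_force: [0.2, 0.0, 0.8]
opening: 0.997
grasp_force: 0.0
```

Call:
arm_command([
  [0,0,-2],
  [0,0,-4],
  [0,0,-7],
  [0,0,-11],
  [0,0,-16],
  [4,0,-20],
  [10,0,-22],
  [16,0,-22],
  [20,0,-22],
  [20,0,-22],
], turn=[0,0,0,0,0,0,0,0,0,0], grip=[1,1,1,1,1,1,1,1,1,1])

```text
clock: 19.95
ee_pos: [0.5468, 0.0457, 0.3904]
eef_rot: [[-0.028, 1.0, 0.0], [1.0, 0.028, 0.0], [0.0, 0.0, -1.0]]
ft_force: [-0.5, -0.7, -0.4]
opening: 0.998
grasp_force: 0.0
```

Run:
```python
from h import *
a=save("scene","s9");b=save("top","t9")
A=cv2.resize(a[150:300,200:400,::-1],(400,300),interpolation=cv2.INTER_CUBIC);B=cv2.resize(b[150:270,260:420,::-1],(400,300),interpolation=cv2.INTER_CUBIC);cv2.imwrite("pics/c9.png",np.hstack([A,B]))
for t in("bracket","head","tab_tip"):
  for c in("scene","top"): print(t,c,[(np.round(r["point"],1).tolist(),round(r["p"],2)) for r in robot.pinpoint(t,c)[:2]])
r=fit("relay_base",(.66,.09,.35),("scene",));print(np.round(r[0],3),r[1])
for n,X in(("head",(.551,-.173,.19)),("tab",(.551,-.10,.125)),("foot",(.551,-.119,0))): print(n,[np.round(w2px(c,X)) for c in("scene","top")])
```

```text
bracket scene []
bracket top [([213.5, 301.4], 0.78)]
head scene [([226.0, 249.5], 0.52)]
head top [([195.9, 338.3], 0.71)]
tab_tip scene [([220.9, 264.8], 0.46)]
tab_tip top [([203.1, 308.6], 0.58)]
[0.66 0.09 0.35] 0.0
head [array([230., 254.]), array([197., 334.])]
tab [array([216., 270.]), array([202., 298.])]
foot [array([247., 268.]), array([212., 304.])]
```

View pics/c9.png

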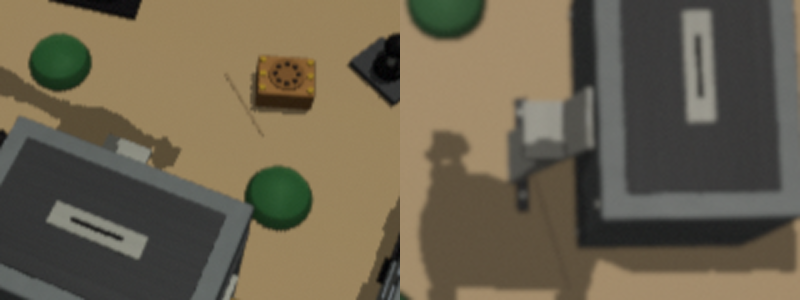

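The bracket leans on the box with its tab outward, foot at the stop (top view row 212, column about 304). The relay base stands clear and the robot is off everything.

```bash
python3 -c "
from station import robot
print(robot.hand_in())"
```

```text
the job is handed in; nothing more can be done
None
```

I handed the job in: the relay base stands about 115 mm along from the stop's middle, past its end, and the bracket leans on the coin box with its foot at the stop and tab outward, as seen in the final pictures; no verdict came back.

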